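# Fasten the hook of the large medication case

## Robot

A 6-joint arm with a two-finger parallel gripper is mounted at the origin on the work surface. World frame = base frame: x ahead of the robot, y to its left, z up, the work surface at z = 0. Lengths are in m, angles in degrees, forces in N, time in s.
With the tool pointing down it reaches from about 0.25 to 0.725 m from the base axis. Payload 9.7 kg.
Tool frame: the origin (TCP) lies between the finger pads; the fingertips stand 19 mm ahead of it and the grasp point (between the pads) is the TCP; z points along the fingers, y is the line along which they close (so a half turn about z gives the same grasp; the last joint's range is limited). The gripper opens to 85 mm and grips with 20 to 120 N. Pads are 22 mm wide; open, the fingers measure 114 mm over their backs; the gripper's body (76 mm by 85 mm) begins 54 mm behind the grasp point. The pads swing forward as they close: fully open they stand 13 mm farther back than shut.
Start: joints at [-75, 4.979, 10.078, 95.1, 0, 90], TCP at [0.142, -0.531, 0.25] pointing down, gripper open.
Joint ranges: [-179.16, 179.16], [-48.56, 103.87], [-65.8, 70.77], [-126.05, 130.52], [-82.76, 87.17], [-180, 180]. Speed limits (degrees/s): [127.2, 127.2, 147.25, 180, 180, 180].

## Interface

Orientations are given as [roll, pitch, yaw] about the fixed x, y, z axes, in that order (R = Rz(yaw) Ry(pitch) Rx(roll)).
In Python, from workcell import telemetry, camera, calibration, workorder gives the robot as it stands.
- The arm moves only by the tool play_rows, never from a script. Its argument "increments" is a list of rows, each a list of 3 entries, a list of its own where there are three numbers: the shift along the tool's x, y, z in mm, then the turn, a rotation vector about the tool's x, y, z in degrees, then the closure, from 0 (fully open) to 1 (shut). In form: [[[x, y, z], [ax, ay, az], jaw], ...]. A call has 1 to 20 rows; each row is the pose to reach, as a shift and turn from the pose commanded when the call began, along the tool's axes at that moment; what a row does not reach only later rows make up. A row lasts 1/10 s, in which the tool goes at most 50 mm and 8.59 degrees, less where a joint would pass 70% of its speed; a pose out of reach is approached as far as the arm can. A call with a gripper value outside its range is refused whole. The fingers move at their own pace and stop on an object; "grip_force" is the grip in N (left out, the last holds). Time passes only in rows, so rows that repeat a pose let the fingers close. It gives the time, the measured TCP pose, the force, the opening and the grip force at its end, in the units of the state.
- telemetry.get_obs(): the state, without advancing time (a new reading comes with each control period).
- camera(name): name is "scene" or "side" or "wrist"; returns (picture, depth): 400x640x3 uint8, red, green, blue; 400x640 float32, m along the optical axis (not along the pixel's ray), 0 where there is no reading.
- calibration(name): a dict with "vertical_fov" (degrees; the focal length in pixels is half the picture's height over the tangent of half this angle, whatever the lens; pixels are square), "cx", "cy" (the principal point, pixels), "rvec" (rotation vector, rad) and "tvec" (3), from world to camera coordinates, as OpenCV has them; the wrist camera has in their place "hand_eye" (4x4, takes a point from camera to tool coordinates, whose origin is the TCP and whose axes are the flange's). Camera axes: x right, y down, z forward; pixel columns grow to the right and rows downward; lengths in m; the calibration is good to about 2 mm. A picture is of the moment at which its call begins: read the wrist's pose just before it. calibration takes no time and is no camera call.
- workorder.job_done(): hands the job in; it is judged then, once.
The state is a dict: "time": time; "q": joint angles; "qd": joint speeds; "joint_efforts": joint torques, N m; "ee_pos": TCP position; "tcp_rot": TCP orientation; "wrist_force": force on the tool from outside, world axes, zero at the start; "torque": the same for the moment, N m; "opening": finger opening in m; "grasp_force": force on a finger pad.
Only numpy, scipy, OpenCV 4.12 (cv2) and the standard library are available. Lean on these libraries where they do the work, as an engineer would, in place of code of your own. Each camera call takes 0.05 s, during which the arm holds its last target. There are 200 camera calls.

## Task

Two grey medication cases with steel swing hooks lie on the desk, both shut but not fastened. Swing the hook of the LARGER case closed, all the way until it rests around its catch pin, then let go. Leave the smaller case's hook open, where it is.

Things in the scene. Friction and masses are not known exactly. Their poses are not given: they have to be found in the camera images.
- case_hook (a joint): Hinge of the larger case's hook, rad, vertical axis. 0 = closed, at its stop, notch around the pin; grows as it opens, counterclockwise from above; starts 0.9 to 1.5, stop 1.7. Light friction (0.6 N at the knob) holds it anywhere; no spring. The hook is a flat steel bar 114 mm long, 4 to 10 mm above the case's top, 34 mm wide at its free end, with an 18 mm notch on its closing side.
- case_knob (a point): Point to grasp on the axis of the black upright round knob near the free end of the larger case's hook, 100 mm from the hinge axis. The knob is 16 mm in diameter, 36 mm tall and stands on the hook's plate; the point is 24 mm above the plate, 12 mm below the knob's top, 124 mm above the desk.
- case_pin (a point): Catch pin, a 14 mm high fixed steel stud (8 mm, head 14 mm) on the flat top of the larger case: heavy, immovable, grey, 200 x 280 mm, 90 mm high. The point is 97 mm above the desk; its z axis is up, its x axis points from the hook's hinge axis to the pin, 75 mm apart. With the hook closed the knob stands on that line, 25 mm beyond the pin.
- smallcase_knob (a point): Same knob (16 mm by 36 mm) on the open hook of the smaller case, to be left alone; the point is 12 mm below its top, 104 mm above the desk. The smaller case is alike but 140 x 180 mm and 70 mm high, its hook 91 mm long. The cases lie side by side, either one on the left.

How it is judged:
By the outcome, as a careful person would: the job done as asked, in the order asked, and still so for the second after the job is handed in, with the robot touching nothing.
It also fails if it takes over 32 s, if anything falls off the work surface, if the arm or the gripper's body presses on something with over 40 N, if the wrist force passes 120 N, or if a joint passes its speed limit or range.

## Working session

There is one attempt and no reset: what is moved stays moved. The work goes in short steps, Python scripts to look and compute and a tool call to move; the robot and the scene stay as the last step left them, time stands still between calls to the robot, and variables do not carry over. Pictures are saved under pics/ and viewed, at most 10 in all, crops included, and the job is handed in when it is done.

Besides the shell and the picture viewer there is one more tool, called after ">>>" as name(argument=value, ...), one argument or row to a line, values as JSON. play_rows: Moves the arm, as the interface text tells. Its arguments: {"type":"object","properties":{"increments":{"type":"array"},"grip_force":{"type":"number"}},"required":["increments"]}

```bash
mkdir -p pics
cat > h.py <<'E'
import numpy as np, cv2
from workcell import telemetry, camera, calibration, workorder
from scipy.spatial.transform import Rotation as R
def cam(name):
    o=telemetry.get_obs(); p,d=camera(name); c=calibration(name)
    f=200/np.tan(np.radians(c["vertical_fov"])/2)
    if "hand_eye" in c:
        T=np.eye(4); T[:3,:3]=R.from_euler('xyz',o["tcp_rot"],degrees=True).as_matrix(); T[:3,3]=o["ee_pos"]
        M=T@np.array(c["hand_eye"])
    else:
        r=cv2.Rodrigues(np.array(c["rvec"],float))[0]; M=np.eye(4); M[:3,:3]=r.T; M[:3,3]=-r.T@np.array(c["tvec"]).ravel()
    return p,d,(f,c["cx"],c["cy"],M)
def ray(k,u,v,z):
    f,cx,cy,M=k; d=M[:3,:3]@np.array([(u-cx)/f,(v-cy)/f,1]); o=M[:3,3]
    return o+d*(z-o[2])/d[2]
def cloud(d,k):
    f,cx,cy,M=k; v,u=np.mgrid[:d.shape[0],:d.shape[1]]
    P=np.stack([(u-cx)/f*d,(v-cy)/f*d,d],-1)
    return P@M[:3,:3].T+M[:3,3]
E
python3 - <<'E'
from h import *
print(telemetry.get_obs())
for n in("scene","side","wrist"):
    p,d,k=cam(n); cv2.imwrite(f"pics/{n}.png",p[:,:,::-1]); np.savez(f"{n}.npz",p=p,d=d,M=k[3],k=k[:3]); print(n,calibration(n),k[3].round(3).tolist())
E
```

```text
{'time': 0.0, 'q': array([-7.49993187e+01,  5.00961276e+00,  1.00337679e+01,  9.51003017e+01,
        2.02466495e-03,  8.99986099e+01]), 'qd': array([-0.0244608 ,  0.05093225, -0.01588734,  0.12878824,  0.01175108,
        0.04651552]), 'joint_efforts': array([ 1.78239621e-03, -5.20398259e+01,  4.64796174e+01,  1.66665047e-02,
        2.26756156e-04, -3.13314183e-05]), 'ee_pos': array([ 0.14231003, -0.5310467 ,  0.24959119]), 'tcp_rot': array([-1.79923854e+02, -2.02651055e-03,  1.50020686e+01]), 'wrist_force': array([-0.2920937 , -0.39038699, -0.08459828]), 'torque': array([ 0.01606818,  0.00442856, -0.01368766]), 'grasp_force': 0.0, 'opening': 0.08529736921993175}
scene {'vertical_fov': 45.586135632480904, 'cx': 320.938464069751, 'cy': 195.75634000934718, 'rvec': array([ 1.49124802,  1.94504059, -0.89290481]), 'tvec': array([ 0.17227946, -0.24202448,  1.42553919])} [[-0.253, 0.619, -0.743, 1.253], [0.967, 0.174, -0.185, 0.138], [0.015, -0.766, -0.643, 0.729], [0.0, 0.0, 0.0, 1.0]]
side {'vertical_fov': 47.303070155161485, 'cx': 317.36833291248024, 'cy': 195.65189625202495, 'rvec': array([ 0.29850114, -2.62190853,  1.51432289]), 'tvec': array([0.56300195, 0.19967944, 0.84820604])} [[-0.976, -0.119, 0.183, 0.418], [-0.218, 0.487, -0.846, 0.743], [0.012, -0.865, -0.501, 0.591], [0.0, 0.0, 0.0, 1.0]]
wrist {'vertical_fov': 59.7049100658243, 'cx': 321.73929045867243, 'cy': 200.3112405519974, 'hand_eye': array([[-9.22082356e-04, -9.47141072e-01, -3.20816054e-01,
         8.21437155e-02],
       [ 9.99999525e-01, -9.74281912e-04,  2.18347832e-06,
         1.26740616e-03],
       [-3.14633340e-04, -3.20815900e-01,  9.47141520e-01,
        -1.24617640e-01],
       [ 0.00000000e+00,  0.00000000e+00,  0.00000000e+00,
         1.00000000e+00]])} [[0.258, -0.915, -0.31, 0.222], [-0.966, -0.245, -0.082, -0.511], [-0.001, 0.321, -0.947, 0.374], [0.0, 0.0, 0.0, 1.0]]
```

View pics/scene.png

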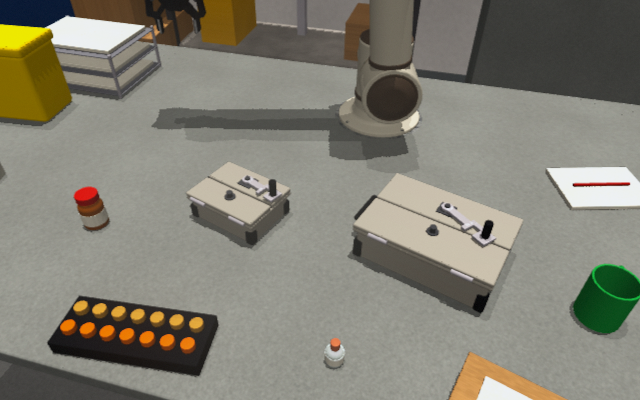

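View pics/side.png

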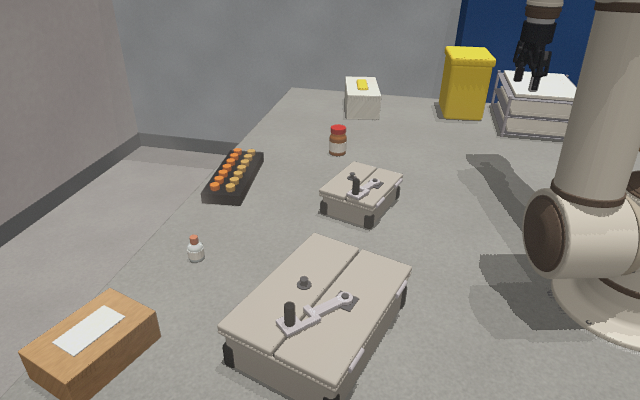

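The scene view shows the larger case on the robot's left: hinge about (447,206), pin (432,230), knob (488,230). In the side view the hinge is about (347,297), the pin (304,283) and the knob (290,314).

Run:
```python
from h import *
def load(n):
    z=np.load(n+".npz"); return z["p"],z["d"],(*z["k"],z["M"])
box={"scene":(470,505,212,245),"side":(278,300,298,332)}
px={"scene":dict(hinge=(447,206),pin=(432,229)),"side":dict(hinge=(347,297),pin=(304,282))}
for n in box:
    p,d,k=load(n); x0,x1,y0,y1=box[n]
    m=(p[y0:y1,x0:x1].max(2)<50).astype(np.uint8)
    N,L,S,C=cv2.connectedComponentsWithStats(m); i=1+S[1:,4].argmax(); c=C[i]+[x0,y0]; s=S[i]
    print(n,"knob px",c,s, "mid->",ray(k,*c,0.118).round(4))
    P=cloud(d,k)[y0:y1,x0:x1][L==i]; print(" depth",np.median(P,0).round(4),P[:,2].max().round(3))
    for a,b in px[n].items(): print(" ",a,ray(k,*b,0.103).round(4))
```

```text
scene knob px [486.83941606 229.3649635 ] [ 11   9  12  18 137] mid-> [0.5576 0.284  0.118 ]
 depth [0.5626 0.2828 0.1226] 0.137
  hinge [0.4922 0.2104 0.103 ]
  pin [0.5675 0.1866 0.103 ]Traceback (most recent call last):
  File "<stdin>", line 9, in <module>
ValueError: attempt to get argmax of an empty sequence
```

>>> play_rows(
  increments=[
    [[30, -34, 0], [0, 0, -8], 0.3],
    [[61, -68, 0], [0, 0, -16], 0.3],
    [[92, -102, 0], [0, 0, -24], 0.3],
    [[122, -136, 0], [0, 0, -32], 0.3],
    [[153, -170, 0], [0, 0, -40], 0.3],
    [[184, -204, 0], [0, 0, -48], 0.3],
    [[214, -238, 0], [0, 0, -56], 0.3],
    [[245, -272, 0], [0, 0, -64], 0.3],
    [[276, -306, 0], [0, 0, -72], 0.3],
    [[306, -340, 0], [0, 0, -80], 0.3],
    [[337, -374, 0], [0, 0, -88], 0.3],
    [[367, -408, 0], [0, 0, -96], 0.3],
    [[398, -442, 0], [0, 0, -104], 0.3],
    [[429, -476, 0], [0, 0, -112], 0.3],
    [[459, -510, 0], [0, 0, -120], 0.3],
    [[490, -544, 0], [0, 0, -128], 0.3],
    [[521, -578, 0], [0, 0, -136], 0.3],
    [[551, -612, 0], [0, 0, -144], 0.3],
    [[582, -646, 0], [0, 0, -152], 0.3],
    [[612, -680, 0], [0, 0, -160], 0.3],
  ],
)

```text
time: 2.15
ee_pos: [0.558, 0.2858, 0.2498]
tcp_rot: [-180.0, -0.0, 175.3]
wrist_force: [0.5, -0.3, 1.1]
opening: 0.06
grasp_force: 0.0
```

>>> play_rows(
  increments=[
    [[0, 0, 0], [0, 0, -8], 0.6],
    [[0, 0, 0], [0, 0, -16], 0.6],
    [[0, 0, 0], [0, 0, -24], 0.6],
    [[0, 0, 0], [0, 0, -32], 0.6],
    [[0, 0, 0], [0, 0, -40], 0.6],
    [[0, 0, 0], [0, 0, -47], 0.6],
    [[0, 0, 0], [0, 0, -53], 0.6],
    [[0, 0, 0], [0, 0, -53], 0.6],
    [[0, 0, 0], [0, 0, -53], 0.6],
  ],
)

```text
time: 3.05
ee_pos: [0.5575, 0.284, 0.2501]
tcp_rot: [180.0, -0.0, -132.2]
wrist_force: [-0.0, -1.1, 0.9]
opening: 0.0343
grasp_force: 0.0
```

Run:
```python
from h import *
o=telemetry.get_obs(); print(o["q"].round(1),o["ee_pos"],o["tcp_rot"],o["opening"])
p,d,k=cam("wrist"); cv2.imwrite("pics/w1.png",p[:,:,::-1]); np.savez("w1.npz",p=p,d=d,M=k[3],k=k[:3])
```

```text
[ 27.   15.8  22.5  96.7   0.  -20.8] [0.5574698  0.28395991 0.2500511 ] [ 1.79991703e+02 -2.04333553e-02 -1.32177124e+02] 0.03426021235748137
```

View pics/w1.png

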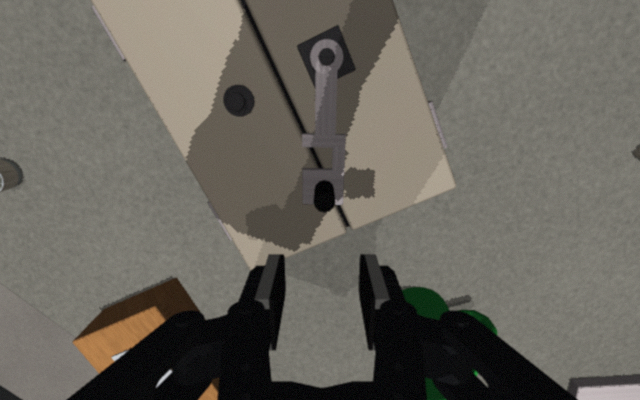

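The wrist view shows the hinge at (326,56), the pin head at (238,99), and the knob from about (324,184) to (324,205), midway between the fingers.

Run:
```python
from h import *
z=np.load("w1.npz"); p,d,k=z["p"],z["d"],(*z["k"],z["M"])
x0,y0=295,165; m=(p[y0:225,x0:355].max(2)<35).astype(np.uint8)
N,L,S,C=cv2.connectedComponentsWithStats(m); i=1+S[1:,4].argmax(); print(S[i]+[x0,y0,0,0,0],C[i]+[x0,y0])
P=cloud(d,k); K=P[y0:225,x0:355][L==i]; print("z",K[:,2].max()); t=K[K[:,2]>.13]; print("top depth mean",t.mean(0) if len(t) else 0)
kn=ray(k,*(C[i]+[x0,y0]),0.118); h=ray(k,326,56,.103); pin=ray(k,238,99,.104)
print(kn,h,pin)
for a in(kn,pin): v=(a-h)[:2]; print(np.hypot(*v),np.degrees(np.arctan2(v[1],v[0])))
print("depth hinge,pin",P[56,326],P[99,238])
```

```text
[314 181  21  31 523] [323.76864245 195.96749522]
z 0.1386342557100953
top depth mean [0.5550742  0.28205906 0.13638552]
[0.55673277 0.28410094 0.118     ] [0.48749376 0.21004799 0.103     ] [0.55609576 0.1880142  0.104     ]
0.1013798695109269 46.924147558773086
0.07205361095947177 -17.806135863962815
depth hinge,pin [0.4876483  0.2101703  0.10597085] [0.55592911 0.18811583 0.10482821]
```

>>> play_rows(
  increments=[
    [[1, 0, 20], [0, 0, 0], 0.6],
    [[1, 0, 40], [0, 0, 0], 0.6],
    [[1, 0, 60], [0, 0, 0], 0.6],
    [[1, 0, 80], [0, 0, 0], 0.6],
    [[1, 0, 95], [0, 0, 0], 0.6],
    [[1, 0, 105], [0, 0, 0], 0.6],
    [[1, 0, 115], [0, 0, 0], 0.6],
    [[1, 0, 122], [0, 0, 0], 0.6],
    [[1, 0, 122], [0, 0, 0], 0.73],
    [[1, 0, 122], [0, 0, 0], 0.73],
    [[1, 0, 122], [0, 0, 0], 0.73],
  ],
  grip_force=20,
)

```text
time: 4.2
ee_pos: [0.5571, 0.2834, 0.1291]
tcp_rot: [-180.0, 0.1, -132.0]
wrist_force: [-0.3, -0.3, -0.6]
opening: 0.0233
grasp_force: 0.0
```

Run:
```python
from h import *
o=telemetry.get_obs(); print(o["ee_pos"],o["tcp_rot"],o["opening"],o["wrist_force"])
p,d,k=cam("wrist"); cv2.imwrite("pics/w2.png",p[:,:,::-1])
Rm=R.from_euler('xyz',o["tcp_rot"],degrees=True).as_matrix()
H=np.array([.4875,.210]); th0=np.degrees(np.arctan2(*(o["ee_pos"][:2]-H)[::-1])); print(th0)
for a in range(1,18):
    t=np.radians(th0-4*a); w=np.array([*(H+.1*np.array([np.cos(t),np.sin(t)])),o["ee_pos"][2]]); print(4*a,(Rm.T@(w-o["ee_pos"])*1000).round(1))
```

```text
[0.5571494  0.28337758 0.12906025] [-1.79978525e+02  6.12096034e-02 -1.32005972e+02] 0.023285417161997456 [-0.3365471  -0.26129115 -0.5527506 ]
46.4931497088901
4 [ 1.6 -6.9  0. ]
8 [  2.5 -13.9   0. ]
12 [  3.9 -20.7   0. ]
16 [  5.8 -27.4   0. ]
20 [  8.1 -34.    0. ]
24 [ 10.9 -40.4   0. ]
28 [ 14.1 -46.6   0. ]
32 [ 17.7 -52.5   0. ]
36 [ 21.8 -58.2  -0. ]
40 [ 26.2 -63.6  -0. ]
44 [ 31.  -68.7  -0. ]
48 [ 36.2 -73.4  -0. ]
52 [ 41.7 -77.7  -0. ]
56 [ 47.4 -81.7  -0. ]
60 [ 53.4 -85.2  -0. ]
64 [ 59.7 -88.3  -0. ]
68 [ 66.1 -91.   -0. ]
```

View pics/w2.png

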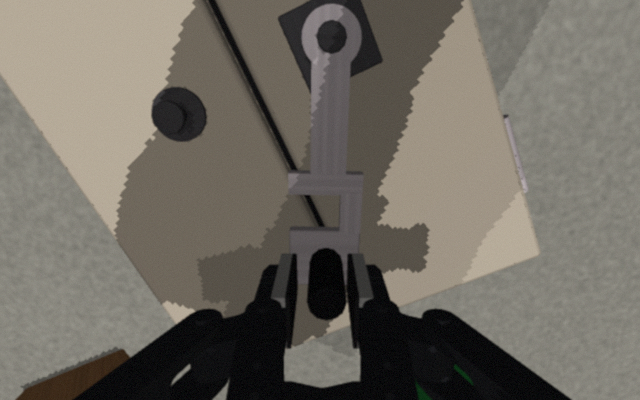

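The knob is caged between the pads at (325,285), and the hook bar runs straight up to the hinge at (331,37). Next I swing it along the arc.

>>> play_rows(
  increments=[
    [[1, -7, 0], [0, 0, 4], 0.73],
    [[2.5, -14, 0], [0, 0, 8], 0.73],
    [[4, -20.7, 0], [0, 0, 12], 0.73],
    [[6, -27.4, 0], [0, 0, 16], 0.73],
    [[8, -34, 0], [0, 0, 20], 0.73],
    [[11, -40.4, 0], [0, 0, 24], 0.73],
    [[14, -46.6, 0], [0, 0, 28], 0.73],
    [[17.7, -52.5, 0], [0, 0, 32], 0.73],
    [[21.8, -58.2, 0], [0, 0, 36], 0.73],
    [[26.2, -63.6, 0], [0, 0, 40], 0.73],
    [[31, -68.7, 0], [0, 0, 44], 0.73],
    [[36.2, -73.4, 0], [0, 0, 48], 0.73],
    [[41.7, -77.7, 0], [0, 0, 52], 0.73],
    [[47.4, -81.7, 0], [0, 0, 56], 0.73],
    [[53.4, -85.2, 0], [0, 0, 60], 0.73],
    [[53.4, -85.2, 0], [0, 0, 60], 0.73],
  ],
)

```text
time: 5.85
ee_pos: [0.5845, 0.186, 0.1288]
tcp_rot: [180.0, 0.0, 167.9]
wrist_force: [-0.1, 0.5, 0.4]
opening: 0.0233
grasp_force: 0.0
```

Run:
```python
from h import *
o=telemetry.get_obs(); print(o["ee_pos"],o["tcp_rot"],o["opening"],o["wrist_force"])
p,d,k=cam("wrist"); cv2.imwrite("pics/w3.png",p[:,:,::-1])
```

```text
[0.58454743 0.18601469 0.12884647] [1.79985609e+02 3.57517069e-02 1.67901810e+02] 0.02333385502874001 [-0.08332628  0.51719335  0.37064645]
```

View pics/w3.png

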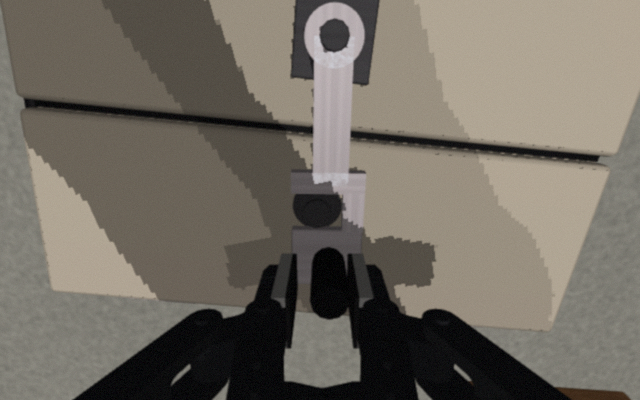

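The pin at (317,208) is entering the notch; about 4–5° is left. I'll push on slowly and watch the force.

>>> play_rows(
  increments=[
    [[0, -2, 0], [0, 0, 1], 0.73],
    [[0, -4, 0], [0, 0, 2], 0.73],
    [[0, -5, 0], [0, 0, 3], 0.73],
    [[0, -6, 0], [0, 0, 3.5], 0.73],
    [[0, -7, 0], [0, 0, 4], 0.73],
    [[0, -7, 0], [0, 0, 4], 0.73],
  ],
)

```text
time: 6.5
ee_pos: [0.5829, 0.1796, 0.1283]
tcp_rot: [-180.0, -0.0, 164.0]
wrist_force: [0.8, -1.0, -0.2]
opening: 0.023
grasp_force: 0.0
```

>>> play_rows(
  increments=[
    [[0, -1, 0], [0, 0, 0.5], 0.73],
    [[0, -2, 0], [0, 0, 1], 0.73],
    [[0, -2, 0], [0, 0, 1], 0.73],
  ],
)

```text
time: 6.8
ee_pos: [0.5824, 0.1778, 0.1282]
tcp_rot: [180.0, -0.0, 163.0]
wrist_force: [0.0, 0.6, -0.1]
opening: 0.0233
grasp_force: 0.5
```

>>> play_rows(
  increments=[
    [[0, -1, 0], [0, 0, 0.5], 0.73],
    [[0, -2, 0], [0, 0, 0.5], 0.73],
    [[0, -2, 0], [0, 0, 0.5], 0.73],
  ],
)

```text
time: 7.1
ee_pos: [0.5822, 0.1774, 0.1283]
tcp_rot: [179.8, -0.0, 162.6]
wrist_force: [2.8, 10.4, -2.2]
opening: 0.0231
grasp_force: 5.1
```

>>> play_rows(
  increments=[
    [[0, -1, 0], [0, 0, 0], 0.73],
    [[0, -2, 0], [0, 0, 0], 0.73],
    [[0, -2, 0], [0, 0, 0], 0.73],
  ],
)

```text
time: 7.4
ee_pos: [0.5821, 0.1771, 0.1283]
tcp_rot: [179.6, 0.0, 162.6]
wrist_force: [5.8, 18.3, -4.4]
opening: 0.0229
grasp_force: 9.7
```

Run:
```python
from h import *
o=telemetry.get_obs(); print(o["ee_pos"],o["tcp_rot"],o["opening"],o["wrist_force"],o["grasp_force"])
p,d,k=cam("wrist"); cv2.imwrite("pics/w4.png",p[:,:,::-1])
```

```text
[0.58210107 0.177105   0.12833993] [1.79623358e+02 2.72024915e-03 1.62615413e+02] 0.022899560496795028 [ 5.82998532 18.34536598 -4.37540989] 9.677282273769379
```

View pics/w4.png

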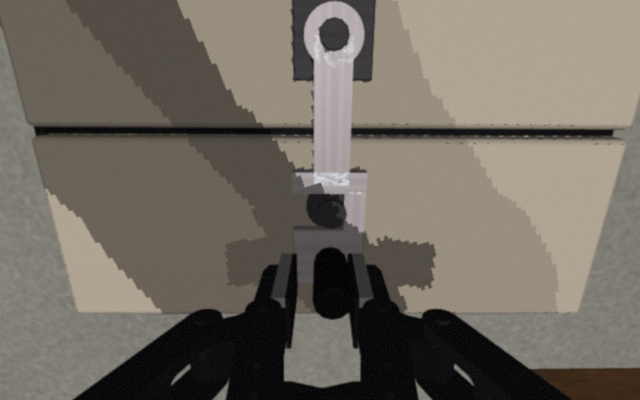

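The push force rose to 18 N at the stop and the pin sits within the notch at (326,208). Now I unload, open and lift.

>>> play_rows(
  increments=[
    [[0, 3, 0], [0, 0, 0], 0.73],
    [[0, 6, 0], [0, 0, 0], 0.73],
    [[0, 6.5, 0], [0, 0, 0], 0.6],
    [[0, 6.5, 0], [0, 0, 0], 0.5],
    [[0, 6.5, 0], [0, 0, 0], 0.5],
    [[0, 6.5, -10], [0, 0, 0], 0.5],
    [[0, 6.5, -25], [0, 0, 0], 0.5],
    [[0, 6.5, -45], [0, 0, 0], 0.5],
    [[0, 6.5, -70], [0, 0, 0], 0.5],
    [[0, 6.5, -100], [0, 0, 0], 0.5],
    [[0, 6.5, -130], [0, 0, 0], 0.5],
    [[0, 6.5, -130], [0, 0, 0], 0.5],
    [[0, 6.5, -130], [0, 0, 0], 0.5],
  ],
)

```text
time: 8.75
ee_pos: [0.5836, 0.1802, 0.2601]
tcp_rot: [179.9, 0.1, 162.5]
wrist_force: [0.3, -0.6, -0.7]
opening: 0.0429
grasp_force: 0.0
```

Run:
```python
from h import *
o=telemetry.get_obs(); print(o["ee_pos"],o["tcp_rot"],o["opening"],o["wrist_force"])
p,d,k=cam("wrist"); cv2.imwrite("pics/w5.png",p[:,:,::-1])
np.savez("w5.npz",p=p,d=d,M=k[3],k=k[:3])
```

```text
[0.583565   0.18018914 0.26005111] [1.79914488e+02 1.25779174e-01 1.62494837e+02] 0.04286663704964312 [ 0.34008624 -0.59224299 -0.66379892]
```

View pics/w5.png

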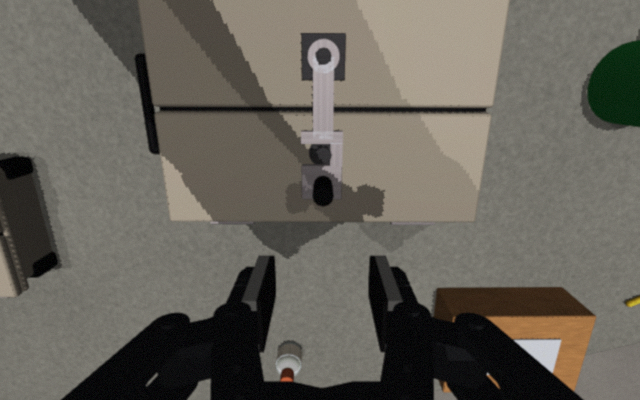

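The hook now points straight at the pin: hinge (323,56), pin (320,153), knob (323,190). One quick numeric check before I hand in.

Run:
```python
from h import *
z=np.load("w5.npz"); p,k=z["p"],(*z["k"],z["M"])
def blob(x0,x1,y0,y1,t):
    m=(p[y0:y1,x0:x1].max(2)<t).astype(np.uint8); N,L,S,C=cv2.connectedComponentsWithStats(m); i=1+S[1:,4].argmax(); print(S[i]); return C[i]+[x0,y0]
kc=blob(305,342,170,215,35); pc=blob(308,333,143,166,60); hc=blob(314,334,46,68,80); print(kc,pc,hc)
h=ray(k,*hc,.104)
for a in(ray(k,*kc,.118),ray(k,*pc,.104)): v=(a-h)[:2]; print(a,np.hypot(*v),np.degrees(np.arctan2(v[1],v[0])))
```

```text
[  8   6  20  30 496]
[  1   2  21  21 382]
[  2   2  15  16 183]
[322.55040323 190.86895161] [319.40314136 154.33246073] [323.04918033  55.66666667]
[0.58376533 0.1794868  0.118     ] 0.10110247591432536 -17.755129224560445
[0.55747616 0.18515213 0.104     ] 0.07438406326615399 -19.774725355679045
```

```bash
python3 -c "
from h import *
print(workorder.job_done())"
```

```text
the job is handed in; nothing more can be done
None
```

The larger case's hook is swung closed to its stop around the catch pin and released, the smaller case's hook was not touched, and the job was handed in at about 9 s (no verdict was shown).

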